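# Refit a paper-feed deck, last roller out first in

### The arm

A 6-joint arm with a two-finger parallel gripper is mounted at the origin on a cart in front of the work surface, level with it; the furniture and walls round the work are solid. World frame = base frame: x ahead of the robot, y to its left, z up, the work surface at z = 0. Lengths are in mm, angles in rad, forces in N, time in s.
With the tool pointing down it reaches from about 400 to 825 mm from the base axis. Payload 7 kg.
Tool frame: the origin (TCP) lies midway between the tips of the shut fingers; the grasp point (between the pads) lies 19 mm behind it; z points along the fingers, y is the line along which they close (so a half turn about z gives the same grasp; the last joint's range is limited). The gripper opens to 88 mm and grips with 3 to 60 N. Pads are 19 mm wide; open, the fingers measure 130 mm over their backs; the gripper's body (78 mm by 193 mm) begins 47 mm behind the grasp point.
Start: joints at [-1.004, 0.359, 0.012, 0, -1.224, -0.288], TCP at [185.735, -648.92, 226.561] pointing down, gripper open.
Joint ranges: [-3.07, 3.07], [-1.43, 2.12], [-1.02, 1.25], [-3.03, 1.67], [-3.05, -0], [-3.03, 3.03]. Speed limits (rad/s): [2.39, 2.39, 3.01, 3.14, 3.14, 3.14].

### API

Orientations are given as a 3x3 rotation matrix whose columns are the frame's x, y, z axes.
In Python, from station import * gives the robot as it stands. Calls block until the motion is done:
- reach(position, orientation): joint-space move of the TCP to a pose.
- servo_line(position, ori=None, vel=150, stop_force=None): straight line of the TCP; ori=None keeps the orientation; vel is the mean speed in mm/s. With stop_force (N) it stops when the force on the tool has changed by that much, and returns True; else False.
- goto_joints(angles): joint-space move.
- grip(opening, force=None): opening from 0.0 (shut) to 1.0 (fully open); force is the grip in N (None keeps the last); returns when the fingers have stopped.
- hold(seconds).
- ik(position, orientation): joint angles nearest the present ones, or None.
- camera(name): name is "side" or "top" or "wrist"; returns the picture (480x640x3 uint8, red, green, blue); there is no depth.
- get_calibration(name): a dict with "fx", "fy", "cx", "cy" (pixels), "k1" (the pictures are not rectified: a ray, as slopes to the right and down, at radius r is drawn at 1 + k1 r^2 times it, then the intrinsics apply), "world_from_camera" (4x4, takes a point from camera to world coordinates); the wrist camera has in their place "mount" (4x4, takes a point from camera to tool coordinates, whose origin is the TCP and whose axes are the flange's). Camera axes: x right, y up, looking along -z (the intrinsics and any distortion apply to the point x, -y, -z); pixel columns grow to the right and rows downward; lengths in mm; the calibration is good to about 2 mm. A picture is of the moment at which its call begins: read the wrist's pose just before it. get_calibration takes no time and is no camera call.
A pose or a line that the arm cannot do raises PlanningError and nothing moves.
- hand_in(): hands the job in; it is judged then, once.
Readings, each from a call of its own:
- current_clock(): time.
- current_q(): joint angles.
- current_qvel(): joint speeds.
- current_joint_efforts(): joint torques, N m.
- current_position(): TCP position.
- current_ee_rot(): TCP orientation.
- current_force(): force on the tool from outside, world axes, zero at the start.
- current_wrist_torque(): the same for the moment, N m.
- current_gripper_width(): opening from 0.0 (shut) to 1.0 (fully open).
- current_gripper_force(): force on a finger pad.
Only numpy, scipy, OpenCV 4.12 (cv2) and the standard library are available. Lean on these libraries where they do the work, as an engineer would, in place of code of your own. Each camera call takes 0.05 s, during which the arm holds its last target. There are 200 camera calls.

### The job

Refit the printer's paper-feed deck: its four rollers lie in the wooden rack in the order in which they were taken out, the first one out next to the wire handle. Put them back one at a time in the reverse order, last out first in: the roller farthest from the handle goes first, into the pair of bearing slots next to the motor, and the others follow in turn, slot by slot away from the motor, each lowered home to the bottom of both its slots. Leave the flux tin, the solder reel and the roll of tape where they are.

Things in the scene. Friction and masses are not known exactly. Their poses are not given: they have to be found in the camera images.
- rack: Fixed wooden rack. Origin on the bench; x runs along the row to the wire handle, which ends at +125 mm. Rollers lie along y with axes at z 40 mm, middles at y 0, seats at x +70 (first out), +14, -42, -98 mm (last out). Base 224 x 122 x 6 mm. Side plates y +-48 to +-56, tops z 54; notches 10 mm wide at the floor (z 36), 28 mm at the top. Rollers 56 mm apart on centres.
- deck: Fixed steel deck. Origin on the bench; x runs along the row away from the silver motor (x -138 to -114, top z 30 mm). Slot pairs at x -64 (next to motor), -8, +48, +104 mm; seated shafts lie along y, axis z 40, middle y 0 +-7. Side plates at y +-48 to +-53, tops z 58; slots 10 mm wide from floor z 36 to z 45, flaring to 26. Base 272 x 124 mm, 4 to 8 high; cross rods x -80, +120, top z 19.
- roller_sleeve: Roller with one black rubber sleeve, 18 mm thick, 60 mm long. Shaft 124 mm long, 8 mm thick at the ends from 41 mm off the middle, white 14 mm collars at 38 to 41 mm. Origin: middle of the shaft, on its axis; y along the shaft, ends alike (turned to any angle round it). 60 g. Grip it across the middle from above, 18 mm thick there.
- roller_pair: Roller with two black tyres, 18 mm thick, 16 mm wide, centred 26 mm either side of the middle. Shaft 124 mm long, 8 mm thick at the ends from 41 mm off the middle, white 14 mm collars at 38 to 41 mm. Origin: middle of the shaft, on its axis; y along the shaft, ends alike (turned to any angle round it). 60 g. Grip it across the middle from above, bare 10 mm shaft there, 32 mm free.
- roller_rings: Roller with three narrow black rings, 16 mm thick, 7 mm wide, at the middle and 29 mm either side. Shaft 124 mm long, 8 mm thick at the ends from 41 mm off the middle, white 14 mm collars at 38 to 41 mm. Origin: middle of the shaft, on its axis; y along the shaft, ends alike (turned to any angle round it). 60 g. Grip it across the middle from above, 16 mm thick there.
- roller_metal: Roller with a plain bright metal barrel, 14 mm thick, 70 mm long. Shaft 124 mm long, 8 mm thick at the ends from 41 mm off the middle, white 14 mm collars at 38 to 41 mm. Origin: middle of the shaft, on its axis; y along the shaft, ends alike (turned to any angle round it). 60 g. Grip it across the middle from above, 14 mm thick there.
- flux_tin: Bystander: small round open flux tin, 50 mm across, 16 mm high; origin in the middle of its underside.
- solder_reel: Bystander: reel of solder wire with blue flanges, 64 x 54 x 42 mm; origin in the middle of its underside.
- tape_roll: Bystander: roll of black tape lying flat, 62 mm across, 19 mm high; origin in the middle of its underside.

How it is judged:
By the outcome, as a careful person would: the job done as asked, in the order asked, and still so for the second after the job is handed in, with the robot touching nothing.
It also fails if it takes over 102 s, if anything falls off the work surface, if the arm or the gripper's body presses on something with over 40 N, if the wrist force passes 120 N, or if a joint passes its speed limit or range.

## Working session

There is one attempt and no reset: what is moved stays moved. The work goes in short steps, each a Python script; the robot and the scene stay as the last script left them, time stands still between calls to the robot, and variables do not carry over. Pictures are saved under pics/ and viewed, at most 14 in all, crops included, and the job is handed in when it is done.

```bash
mkdir -p pics; ls; python3 - <<'E'
from station import *
import cv2
for n in ("top","side"):
    cv2.imwrite(f"pics/{n}0.png",camera(n)[:,:,::-1]); c=get_calibration(n); print(n,c)
print(get_calibration("wrist"),current_clock(), current_ee_rot())
E
```

```text
pics
top {'fx': 467.661066422992, 'fy': 467.661066422992, 'cx': 315.57083056136247, 'cy': 240.96883547649875, 'k1': -0.0315966606965496, 'world_from_camera': array([[ 6.31180315e-02,  9.76044374e-01, -2.08215021e-01,
         3.65161396e+02],
       [-9.97995388e-01,  6.26936769e-02, -8.64343888e-03,
        -7.77288488e+01],
       [ 4.61738537e-03,  2.08343188e-01,  9.78044884e-01,
         9.68938834e+02],
       [ 0.00000000e+00,  0.00000000e+00,  0.00000000e+00,
         1.00000000e+00]])}
side {'fx': 468.12098267290725, 'fy': 468.12098267290725, 'cx': 322.0800898292097, 'cy': 241.14701514044728, 'k1': -0.07449886232998786, 'world_from_camera': array([[-8.07602938e-01,  2.10776908e-01, -5.50772720e-01,
         2.16349382e+01],
       [-5.89678413e-01, -3.00567704e-01,  7.49625523e-01,
         6.87726822e+02],
       [-7.54074176e-03,  9.30178558e-01,  3.67029953e-01,
         4.21936898e+02],
       [ 0.00000000e+00,  0.00000000e+00,  0.00000000e+00,
         1.00000000e+00]])}
{'fx': 377.485415916742, 'fy': 377.485415916742, 'cx': 311.8767813130184, 'cy': 237.2738477379604, 'k1': -0.05191264705429325, 'mount': array([[ 4.66028031e-04,  9.62614981e-01,  2.70872999e-01,
         7.23234460e+01],
       [ 9.99999165e-01, -1.22058096e-04, -1.28670148e-03,
        -3.76956515e-01],
       [-1.20553588e-03,  2.70873372e-01, -9.62614234e-01,
        -1.57041941e+02],
       [ 0.00000000e+00,  0.00000000e+00,  0.00000000e+00,
         1.00000000e+00]])} 0.1 [[-9.61421082e-01 -2.75080370e-01 -5.41345317e-04]
 [-2.75080866e-01  9.61420116e-01  1.37049227e-03]
 [ 1.43464757e-04  1.46653390e-03 -9.99998914e-01]]
```

View pics/top0.png

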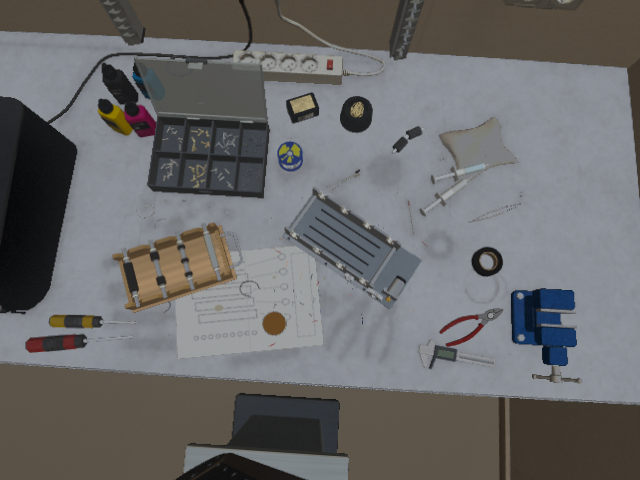

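View pics/side0.png

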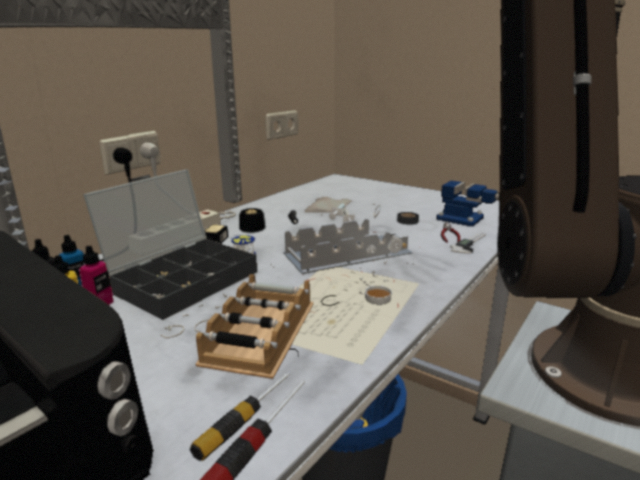

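Top view: the rack is at about (175,265), with the handle on its right at (238,245). From the handle outward the rollers are metal (213,245), rings (183,257), pair (157,267) and sleeve (130,275). The deck is at (350,245), with the motor at its lower right (403,275). The side view confirms this layout. The printer stands left of the rack.

```bash
cat > h.py <<'E'
from station import *
import numpy as np, cv2, json
def rays(c,T,uv):
    "pixels -> origin, unit directions in world; T = world_from_camera"
    K=np.array([[c['fx'],0,c['cx']],[0,c['fy'],c['cy']],[0,0,1]])
    s=cv2.undistortPoints(np.array(uv,float).reshape(-1,1,2),K,np.array([c['k1'],0,0,0.])).reshape(-1,2)
    d=np.c_[s[:,0],-s[:,1],-np.ones(len(s))]@T[:3,:3].T
    return T[:3,3],d/np.linalg.norm(d,axis=1)[:,None]
def plane(o,d,z): return o+d*((z-o[2])/d[:,2])[:,None]
def meet(o1,d1,o2,d2):
    "midpoints of closest approach and gaps"
    P=[];G=[]
    for a,b in zip(d1,d2):
        s=np.linalg.lstsq(np.c_[a,-b],o2-o1,rcond=None)[0]
        p,q=o1+a*s[0],o2+b*s[1]; P.append((p+q)/2); G.append(np.linalg.norm(p-q))
    return np.array(P),np.array(G)
def wristT():
    T=np.eye(4);T[:3,:3]=current_ee_rot();T[:3,3]=current_position()
    return T@get_calibration("wrist")["mount"]
def R(yaw):
    "tool down, tool y (closing) at world angle yaw"
    y=np.array([np.cos(yaw),np.sin(yaw),0]);z=np.array([0,0,-1.]);return np.c_[np.cross(y,z),y,z]
def shot(name):
    T=wristT();im=camera("wrist")[:,:,::-1].copy();cv2.imwrite(f"pics/{name}.png",im);np.save(f"pics/{name}.npy",T);return im,T
E
python3 - <<'E'
from h import *
c=get_calibration("top");T=c["world_from_camera"]
o,d=rays(c,T,[(316,190),(287,235),(390,305),(420,265),(213,245),(183,257),(157,267),(130,275)])
P=np.r_[plane(o,d[:4],8),plane(o,d[4:],40)];print(P.round())
dk=(P[2]+P[3]-P[0]-P[1])/2; rk=P[4]-P[7]
dy=np.arctan2(-dk[1],-dk[0]);ry=np.arctan2(rk[1],rk[0]);print(P[:4].mean(0),P[4:].mean(0),dy,ry)
for p,y in ((P[:4].mean(0),dy),(P[4:].mean(0),ry)):
  for k in (0,np.pi):
    p2=p.copy();p2[2]=200;q=ik(p2,R(y+k));print(None if q is None else np.round(q,2), R(y+k)[:,0].round(2))
E
```

```text
[[ 682.  -63.    8.]
 [ 579.   -8.    8.]
 [ 446. -230.    8.]
 [ 533. -290.    8.]
 [ 541.  138.   40.]
 [ 513.  195.   40.]
 [ 489.  245.   40.]
 [ 469.  298.   40.]]
[ 559.7075472  -147.67798342    8.        ] [503.1039115  219.02402274  40.        ] 1.008834454547042 -1.1488661867357983
[ 0.08  0.22 -0.24  0.   -1.11 -2.21] [-0.85  0.53  0.  ]
[ 0.08  0.22 -0.24  0.   -1.11  0.93] [ 0.85 -0.53  0.  ]
[ 0.77  0.17 -0.31  0.   -1.09  1.23] [0.91 0.41 0.  ]
[ 0.77  0.17 -0.31  0.   -1.09 -1.92] [-0.91 -0.41 -0.  ]
```

```bash
python3 - <<'E'
from h import *
ct=get_calibration("top");cs=get_calibration("side")
a=rays(ct,ct["world_from_camera"],[(50,300)]);b=rays(cs,cs["world_from_camera"],[(118,332)])
print("printer corner",meet(*a,*b))
grip(0.0)
for n,c,y in (("deck",[560,-148],1.009+np.pi),("rack",[505,215],-1.149)):
    M=R(y)
    for i,s in enumerate((50,-50)):
        p=np.array([*c,150.])-60*M[:,0]+s*M[:,1]*(1 if n=="deck" else -1)
        if i==0: reach(p,M)
        else: servo_line(p,M,vel=250)
        hold(.15); shot(f"{n}{i}"); print(n,i,current_clock(),current_position().round(1),p.round(1))
E
```

```text
printer corner (array([[432.0735781 , 441.80573149, 127.85645921]]), array([88.15198258]))
deck 0 3.8 [ 482.5 -158.9  150. ] [ 482.6 -158.4  150. ]
deck 1 4.55 [535.4 -74.3 150. ] [535.9 -73.7 150. ]
rack 0 5.9917 [430.3 235.2 149.9] [429.8 236.1 150. ]
rack 1 6.7417 [470.6 145.3 150. ] [470.7 144.8 150. ]
```

View pics/deck0.png

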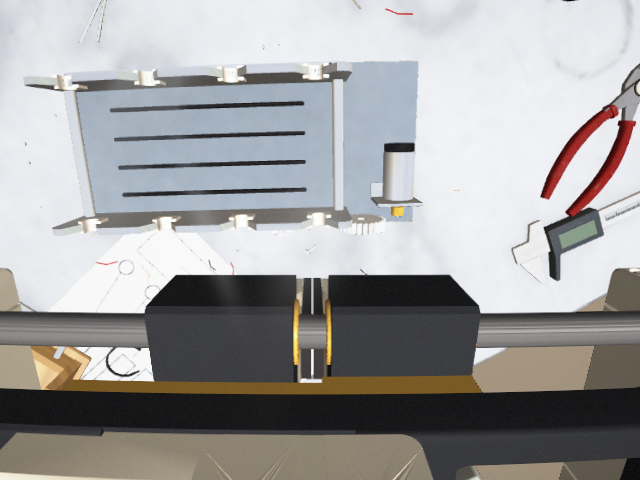

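View pics/rack1.png

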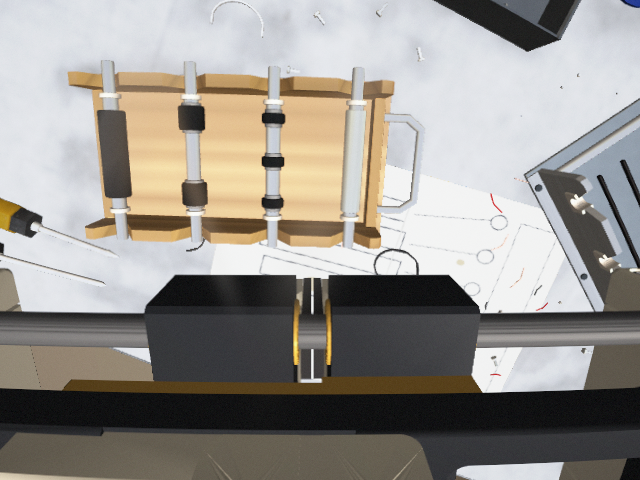

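Wrist deck view: there are four white bearing pairs, upper ones at (66,82), (148,78), (231,74), (316,71) and lower ones at (88,226) to (318,219). The motor is on the right at (398,175). Wrist rack view: from left to right sleeve x≈115, pair x≈192, rings x≈273, metal x≈353, with the handle at right (405,165). I'll enlarge these for exact pixels.

```bash
python3 - <<'E'
import cv2,numpy as np
for n in ("deck0","deck1"):
    im=cv2.imread(f"pics/{n}.png")
    if n=="deck1": x0=210
    else: x0=20
    c=[]
    for y0 in (50,195):
        c.append(cv2.resize(im[y0:y0+60,x0:x0+410//1],None,fx=1.95,fy=1.95*2.4/2.4,interpolation=cv2.INTER_CUBIC))
    # two halves of each strip at 4x
    s=[cv2.resize(im[y0:y0+36,x:x+200],None,fx=4,fy=4,interpolation=cv2.INTER_CUBIC) for y0 in (57,204) for x in (x0,x0+160)]
    cv2.imwrite(f"pics/{n}_c.png",np.vstack(s))
E
```

```text
(no output)
```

View pics/deck0_c.png

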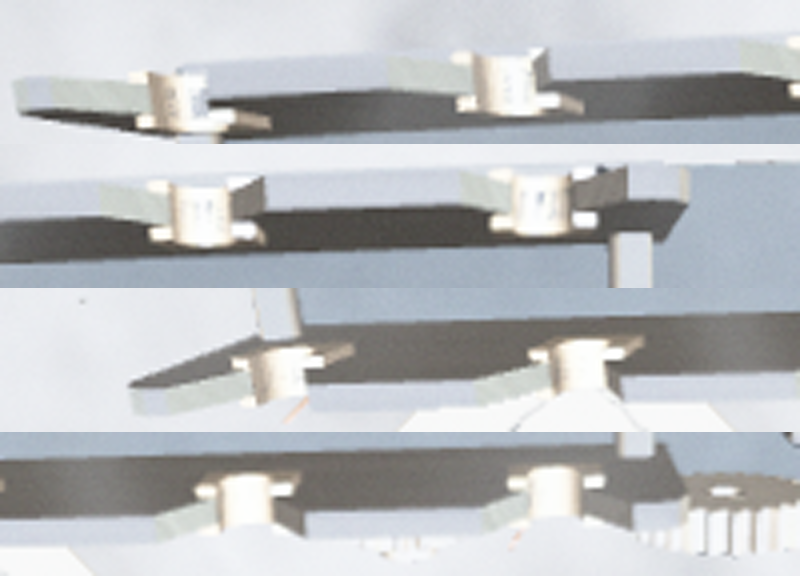

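View pics/deck1.png

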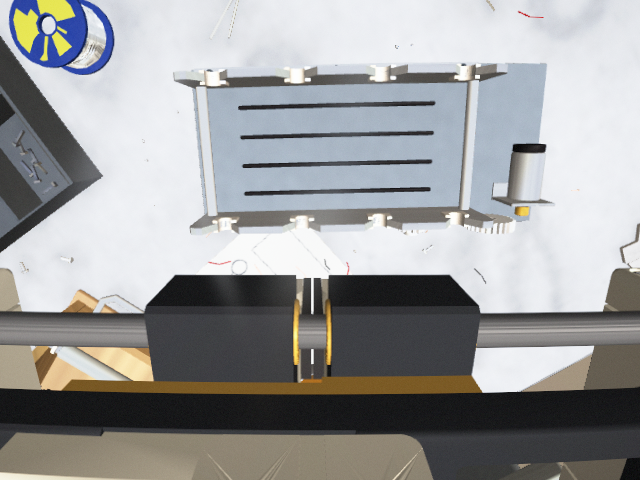

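Both deck views show all eight cream bearing floors clearly. In deck1 the upper ones are near (214,77) to (466,71) and the lower ones near (225,222) to (455,217). Next I'll locate the bearing floors and roller collars with masks and triangulate them.

```bash
cat > m.py <<'E'
from h import *
cw=get_calibration("wrist")
def fit(model,P):
    "2D rigid fit: yaw, translation, residuals"
    a,b=model-model.mean(0),P-P.mean(0)
    y=np.arctan2((a[:,0]*b[:,1]-a[:,1]*b[:,0]).sum(),(a*b).sum())
    Rm=np.array([[np.cos(y),-np.sin(y)],[np.sin(y),np.cos(y)]]);t=P.mean(0)-Rm@model.mean(0)
    return y,t,P-(model@Rm.T+t)
if __name__=="__main__":
    seeds={"deck0":[(541/4+180,206/4+21),(203/4+180,215/4+21),(505/4+20,85/4+57),(181/4+20,102/4+57),(554/4+180,494/4+96),(245/4+180,502/4+96),(580/4+20,367/4+132),(278/4+20,374/4+132)],
     "deck1":[(466,71),(380,72),(297,75),(214,77),(455,217),(378,218),(303,220),(225,222)]}
    D={}
    for n,S in seeds.items():
        im=cv2.imread(f"pics/{n}.png").astype(int);m=((im[:,:,2]-im[:,:,0]>6)&(im[:,:,2]>170)).astype(np.uint8)
        m=cv2.morphologyEx(m,cv2.MORPH_OPEN,np.ones((9,9)));out=[]
        for s in S:
            w=np.zeros_like(m);cv2.circle(w,(int(s[0]),int(s[1])),14,1,-1);v,u=np.nonzero(m&w);out.append((u.mean(),v.mean()) if len(u) else (np.nan,)*2)
        D[n]=np.array(out);print(n,(D[n]-np.array(S)).round(1).tolist())
    np.savez("pics/deckpx.npz",**D)
    A,B=[rays(cw,np.load(f"pics/{n}.npy"),D[n]) for n in ("deck0","deck1")]
    P,G=meet(*A,*B);print(P.round(1),G.round(1))
    for n in ("rack0","rack1"):
        im=cv2.imread(f"pics/{n}.png").astype(int)[:265]
        for nm,m in (("white",(im.min(2)>215)),("dark",im.max(2)<75)):
            k,_,st,ce=cv2.connectedComponentsWithStats(m.astype(np.uint8))
            print(n,nm,[(*ce[i].round(1).tolist(),*st[i][2:].tolist()) for i in range(1,k) if 12<st[i][4]<3000 and st[i][2]<60])
E
python3 m.py; python3 -c "
import cv2;im=cv2.imread('pics/rack0.png');cv2.imwrite('pics/rack0_c.png',cv2.resize(im[50:260,150:550],None,fx=2,fy=2,interpolation=cv2.INTER_CUBIC))"
```

```text
deck0 [[nan, nan], [nan, nan], [nan, nan], [-4.2, -0.5], [nan, nan], [nan, nan], [nan, nan], [nan, nan]]
deck1 [[nan, nan], [nan, nan], [nan, nan], [nan, nan], [nan, nan], [nan, nan], [nan, nan], [nan, nan]]
 ** On entry to DLASCL parameter number  4 had an illegal value
 ** On entry to DLASCL parameter number  4 had an illegal value
 ** On entry to DLASCL parameter number  4 had an illegal value
 ** On entry to DLASCL parameter number  4 had an illegal value
 ** On entry to DLASCL parameter number  5 had an illegal value
 ** On entry to DLASCL parameter number  4 had an illegal valueTraceback (most recent call last):
  File "m.py", line 21, in <module>
    P,G=meet(*A,*B);print(P.round(1),G.round(1))
        ~~~~^^^^^^^
  File "h.py", line 14, in meet
    s=np.linalg.lstsq(np.c_[a,-b],o2-o1,rcond=None)[0]
      ~~~~~~~~~~~~~~~^^^^^^^^^^^^^^^^^^^^^^^^^^^^^^
    x, resids, rank, s = _umath_linalg.lstsq(a, b, rcond,
                         ~~~~~~~~~~~~~~~~~~~^^^^^^^^^^^^^
                                             signature=signature)
                                             ^^^^^^^^^^^^^^^^^^^^
    raise LinAlgError("SVD did not converge in Linear Least Squares")
numpy.linalg.LinAlgError: SVD did not converge in Linear Least Squares
```

View pics/rack0_c.png

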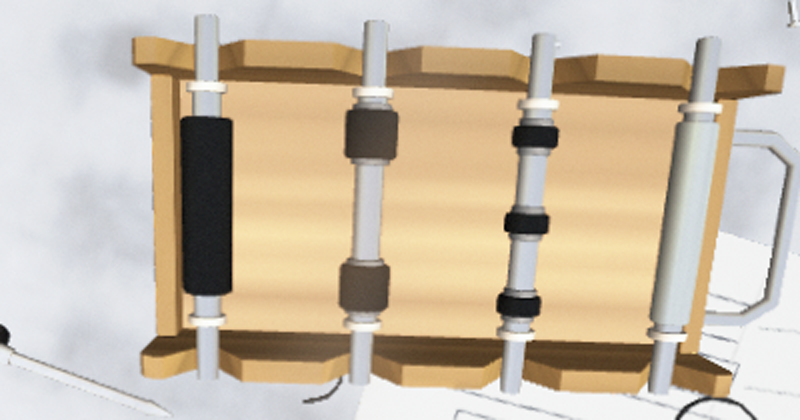

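Enlarged rack0 view: four rollers, each with two cream collars. In crop pixels these are sleeve (207,87)/(207,321), pair (374,96)/(363,323), rings (538,104)/(515,332) and metal (700,107)/(667,333). The handle is on the right. Before setting the mask thresholds I'll check the colour values.

```bash
python3 - <<'E'
import cv2,numpy as np
im=cv2.imread("pics/deck0.png").astype(int)
for u,v in ((315,72),(241,221)):
    print("R",im[v,u-14:u+15,2].tolist());print("R-B",(im[v,u-14:u+15,2]-im[v,u-14:u+15,0]).tolist())
im=cv2.imread("pics/rack0.png").astype(int)
u,v=253,94;print("R",im[v-5:v+6,u,2].tolist(),"R-B",(im[v-5:v+6,u,2]-im[v-5:v+6,u,0]).tolist());print((im[v,u-14:u+15,2]).tolist(),(im[v,u-14:u+15,2]-im[v,u-14:u+15,0]).tolist())
E
```

```text
R [200, 205, 206, 211, 213, 212, 211, 230, 243, 241, 250, 253, 251, 239, 241, 252, 245, 238, 240, 211, 191, 139, 117, 132, 142, 137, 130, 123, 117]
R-B [0, 1, 1, 1, 0, -1, 3, 22, 14, 5, 1, -1, -2, -6, -1, 3, 4, 6, 14, 21, 24, 16, 9, 10, 12, 13, 11, 11, 8]
R [124, 127, 155, 171, 190, 209, 206, 191, 200, 242, 252, 252, 253, 254, 253, 253, 254, 253, 253, 248, 219, 157, 130, 124, 119, 114, 110, 112, 110]
R-B [8, 9, 6, 2, 2, 0, 5, 20, 25, 20, 12, 6, 3, 1, 0, 0, 2, 3, 8, 17, 31, 16, 11, 11, 11, 12, 8, 10, 8]
R [197, 201, 249, 251, 251, 251, 199, 199, 199, 199, 197] R-B [-15, 2, 3, 2, 2, 2, 13, -16, -12, -15, -18]
[134, 227, 229, 229, 188, 210, 235, 247, 249, 249, 250, 250, 251, 251, 251, 251, 251, 251, 251, 249, 246, 242, 236, 215, 193, 229, 229, 229, 229] [75, 84, 83, 80, 34, 32, 28, 19, 14, 9, 6, 3, 2, 2, 2, 3, 4, 5, 5, 9, 14, 17, 26, 34, 43, 79, 84, 81, 83]
```

```bash
python3 - <<'E'
s=open("m.py").read()
a=s.index("        im=cv2.imread(f\"pics/{n}.png\").astype(int);m=");b=s.index("        D[n]=np.array(out)")
s=s[:a]+'''        im=cv2.imread(f"pics/{n}.png").astype(float);w=cv2.GaussianBlur(im[:,:,2]-im[:,:,0],(1,5),0);out=[]
        for u,v in np.round(S).astype(int):
            c=[(u-11+np.argmax(r[u-11:u-2])+u+3+np.argmax(r[u+3:u+12]))/2 for r in w[v-3:v+4]]
            out.append((np.median(c),v))
'''+s[b:]
a=s.index('    for n in ("rack0"')
s=s[:a]+'''    print("deck",fit(np.array([(x,y) for y in (-50.5,50.5) for x in (-64,-8,48,104)])*[1,1],P[:,:2]))
    np.save("pics/P.npy",P)
    c0=np.array([(207,87),(374,96),(538,104),(700,107),(207,321),(363,323),(515,332),(667,333)])/2+[150,50]
    Q={}
    for n,S in (("rack0",c0),("rack1",[(108,98),(191,98),(273,99),(356,100),(122,210),(196,211),(273,214),(349,215)])):
        im=cv2.imread(f"pics/{n}.png").astype(int);m=(im[:,:,2]>210)&(im[:,:,2]-im[:,:,0]<45);out=[]
        for u,v in np.round(S).astype(int):
            y,x=np.nonzero(m[v-6:v+7,u-13:u+14]);out.append((x.mean()+u-13,y.mean()+v-6))
        Q[n]=np.array(out);print(n,(Q[n]-S).round(1).tolist())
    P,G=meet(*rays(cw,np.load("pics/rack0.npy"),Q["rack0"]),*rays(cw,np.load("pics/rack1.npy"),Q["rack1"]));print(P.round(1),G.round(1))
    print("rack",fit(np.array([(x,y) for y in (39.5,-39.5) for x in (-98,-42,14,70)]),P[:,:2]))
    np.save("pics/Q.npy",P)
'''
open("m.py","w").write(s)
E
python3 m.py
```

```text
deck0 [[-0.8, -0.5], [-0.2, 0.2], [1.2, -0.2], [1.8, -0.5], [-0.5, 0.5], [-0.2, 0.5], [0.5, 0.2], [3.0, 0.5]]
deck1 [[-3.0, 0.0], [0.5, 0.0], [-1.0, 0.0], [-1.5, 0.0], [-3.0, 0.0], [-2.5, 0.0], [-2.0, 0.0], [1.5, 0.0]]
[[ 577.1 -220.2   36.9]
 [ 605.5 -171.9   38.7]
 [ 634.  -123.5   39.1]
 [ 662.3  -76.2   41.3]
 [ 489.7 -168.3   34.5]
 [ 519.2 -119.3   34.6]
 [ 548.1  -72.5   39.1]
 [ 576.2  -26.6   42.1]] [1.1 1.3 0.3 0.6 1.9 2.5 2.4 2.3]
deck (np.float64(1.0317931466410628), array([ 566.25787075, -139.47464304]), array([[ 0.34347687,  0.1516458 ],
       [-0.00463337,  0.39769005],
       [-0.19796378,  0.67797657],
       [-0.65027965, -0.01506565],
       [-0.37315469,  0.17573659],
       [ 0.3583423 ,  1.07879347],
       [ 0.59353322, -0.18078677],
       [-0.06932091, -2.28599004]]))
rack0 [[0.0, -0.9], [0.8, -2.7], [2.0, -0.6], [3.0, -0.2], [0.2, 0.2], [0.4, 1.7], [1.5, 2.2], [2.8, 0.4]]
rack1 [[0.2, -3.3], [-0.7, -1.7], [1.1, 2.3], [2.0, 2.1], [-3.7, 0.7], [-1.0, 2.3], [0.0, 4.2], [1.8, 0.5]]
[[504.7 310.5  42.6]
 [525.8 258.8  42.4]
 [545.5 206.3  41.6]
 [567.9 155.   42.1]
 [430.8 280.6  42.8]
 [451.7 228.8  42.1]
 [471.  176.   40.6]
 [495.7 125.6  42.1]] [0.1 0.2 0.1 0.1 0.1 0.  0.  1.1]
rack (np.float64(-1.183826738106215), array([504.41899872, 204.72954191]), array([[ 0.66941538,  0.09110741],
       [ 0.65563022,  0.24974434],
       [-0.82126207, -0.38634902],
       [ 0.49518115,  0.20552499],
       [-0.03858409,  0.03609966],
       [-0.25380324,  0.0473704 ],
       [-2.10910978, -0.87002317],
       [ 1.40253243,  0.62652539]]))
```

```bash
cat >> m.py <<'E'
    md=np.array([(x,y) for y in (-50.5,50.5) for x in (-64,-8,48,104)]);mr=np.array([(x,y) for y in (39.5,-39.5) for x in (-98,-42,14,70)])
    out={}
    for nm,px,z,mod in (("deck",D,36,md),("rack",Q,43,mr)):
        pp=[plane(*rays(cw,np.load(f"pics/{n}.npy"),px[n]),z)[:,:2] for n in px]
        for P2 in pp+[(pp[0]+pp[1])/2]:
            y,t,r=fit(mod,P2);c=np.array([np.cos(y),np.sin(y)]);print(nm,y.round(4),t.round(1),"along row",(r@c).round(1),"across",(r@[-c[1],c[0]]).round(1))
        out[nm]=[y,*t]
    json.dump(out,open("poses.json","w"))
E
python3 m.py | tail -6
python3 - <<'E'
from h import *
print(current_q().round(2));d=json.load(open("poses.json"))
for n,xs,k in (("rack",(-98,-42,14,70),0),("deck",(-64,-8,48,104),np.pi)):
    y,tx,ty=d[n]
    for x in xs:
        p=[tx+x*np.cos(y),ty+x*np.sin(y),26]
        print(n,np.round(p),*[np.round(q,2) if (q:=ik(p,R(y+k+j))) is not None else None for j in (0,np.pi)])
E
```

```text
deck 1.0338 [ 566.3 -138. ] along row [-1.1 -0.5  0.4  1.6 -1.2 -0.3  0.4  0.7] across [-0.4 -0.2 -0.6 -0.9  0.5  0.5  0.5  0.6]
deck 1.0328 [ 567.2 -139.6] along row [-0.5 -0.6  0.2  0.5  0.3  1.1 -0.1 -0.9] across [ 0.   0.   0.7  0.3 -0.  -0.5 -0.3 -0.1]
deck 1.0333 [ 566.7 -138.8] along row [-0.8 -0.5  0.3  1.1 -0.5  0.4  0.1 -0.1] across [-0.2 -0.1  0.1 -0.3  0.2 -0.   0.1  0.2]
rack -1.1847 [504.4 205. ] along row [ 0.4  0.2 -0.1 -0.2  0.2  0.1 -0.4 -0.1] across [ 0.6  0.7 -1.   0.5 -0.1 -0.1 -1.8  1.2]
rack -1.1824 [504.6 204.7] along row [ 0.3  0.2  0.1 -0.2 -0.1 -0.   0.1 -0.3] across [ 0.6  0.5 -1.3  0.2  0.  -0.1 -1.9  2. ]
rack -1.1835 [504.5 204.8] along row [ 0.4  0.2 -0.  -0.2  0.1  0.  -0.2 -0.2] across [ 0.6  0.6 -1.1  0.4 -0.  -0.1 -1.8  1.6]
[ 0.7   0.13 -0.49 -0.   -0.96  1.29]
rack [467. 296.  26.] [ 0.92  0.37 -0.5   0.   -0.7   1.04] [ 0.92  0.37 -0.5  -0.   -0.7  -2.1 ]
rack [489. 244.  26.] [ 0.82  0.37 -0.51  0.   -0.69  1.14] [ 0.82  0.37 -0.51 -0.   -0.69 -2.01]
rack [510. 192.  26.] [ 0.72  0.36 -0.52  0.   -0.69  1.24] [ 0.72  0.36 -0.52  0.   -0.69 -1.9 ]
rack [531. 140.  26.] [ 0.61  0.37 -0.51  0.   -0.7   1.34] [ 0.61  0.37 -0.51  0.   -0.7  -1.8 ]
deck [ 534. -194.   26.] [-0.    0.39 -0.46  0.   -0.71  1.04] [-0.    0.39 -0.46 -0.   -0.71 -2.1 ]
deck [ 563. -146.   26.] [ 0.08  0.41 -0.43  0.   -0.73  0.95] [ 0.08  0.41 -0.43 -0.   -0.73 -2.19]
deck [591. -98.  26.] [ 0.16  0.43 -0.39  0.   -0.75  0.87] [ 0.16  0.43 -0.39 -0.   -0.75 -2.27]
deck [620. -49.  26.] [ 0.23  0.46 -0.34  0.   -0.77  0.8 ] [ 0.23  0.46 -0.34 -0.   -0.77 -2.34]
```

```bash
python3 - <<'E'
from h import *
c=get_calibration("wrist");T=np.load("pics/rack0.npy")
for z in (0,90,130): print(z,plane(*rays(c,T,[(5,20),(5,130),(5,250)]),z).round().tolist())
E
```

```text
0 [[481.0, 515.0, 0.0], [400.0, 495.0, 0.0], [297.0, 473.0, 0.0]]
90 [[486.0, 442.0, 90.0], [428.0, 427.0, 90.0], [356.0, 412.0, 90.0]]
130 [[488.0, 409.0, 130.0], [441.0, 397.0, 130.0], [382.0, 385.0, 130.0]]
```

View pics/rack0.png

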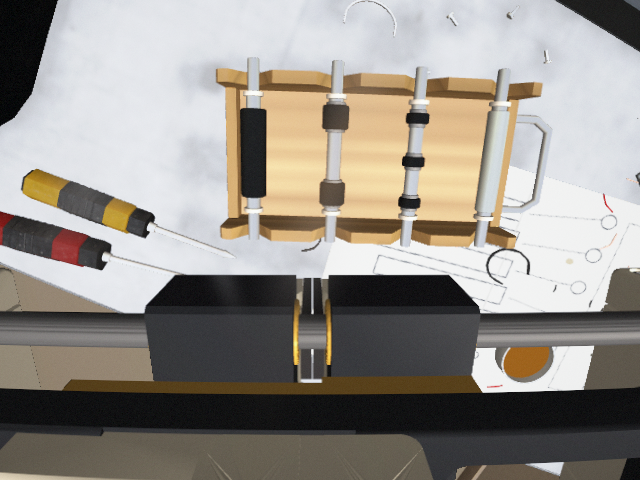

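The printer's lower edge is at (40,95), which puts its wall near y≈485, and the gripper body only reaches y≈401, so it clears. First I'll pick the sleeve, hover over the deck and check.

```bash
cat > act.py <<'E'
from h import *
P=json.load(open("poses.json"))
RX=(-98,-42,14,70);DX=(-64,-8,48,104)
def at(n,x,z):
    y,tx,ty=P[n];return np.array([tx+x*np.cos(y),ty+x*np.sin(y),z])
RR=R(P["rack"][0]);RD=R(P["deck"][0]+np.pi)
def say(*a): print(*a,"t%.1f"%current_clock(),current_position().round(1),"F",current_force().round(1),"w%.1f"%(current_gripper_width()*88),flush=True)
def pick(i):
    x=RX[i];grip(.41,25)
    reach(at("rack",x,110),RR)
    if servo_line(at("rack",x,26),RR,vel=120,stop_force=15): say("STOPPED");raise SystemExit
    say("down");grip(0.0,25);hold(.1);say("gripped")
    servo_line(at("rack",x,110),RR,vel=150);say("lifted")
def over(i,z=72):
    reach(at("deck",DX[i],115),RD);servo_line(at("deck",DX[i],z),RD,vel=150)
def place(i,dx=0):
    servo_line(at("deck",DX[i]+dx,45),RD,vel=100)
    s=servo_line(at("deck",DX[i]+dx,26),RD,vel=40,stop_force=12);say("placed",s)
def release(i,dx=0):
    grip(.36);hold(.1);servo_line(at("deck",DX[i]+dx,110),RD,vel=200);say("released")
E
python3 - <<'E'
from act import *
pick(0);over(0);hold(.2);shot("h0");say("hover")
im=cv2.imread("pics/h0.png");print(im.shape)
E
```

```text
down t9.1 [468.  295.7  26.7] F [0.1 0.5 0.2] w35.8
gripped t9.6 [467.7 295.9  26.5] F [-0.6 -0.8  4.2] w17.6
lifted t10.3 [466.9 295.  109.1] F [-0.1 -1.  -1.7] w17.6
hover t12.8 [ 534.7 -193.7   73. ] F [ 0.9 -0.5 -0.3] w17.4
(480, 640, 3)
```

View pics/h0.png

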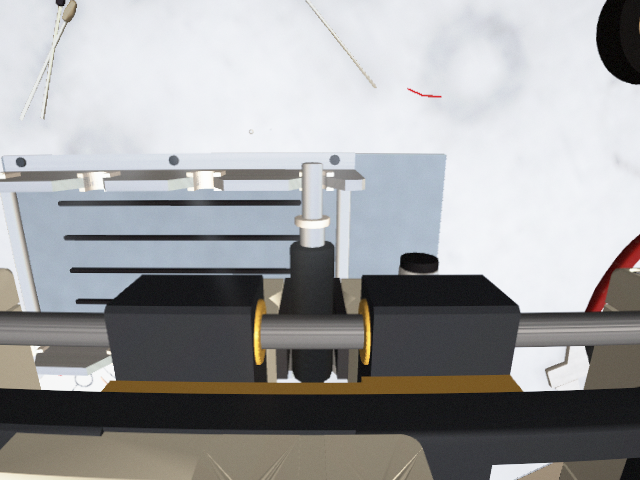

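The hover view shows the sleeve roller's far end at (313,170), right over the bearing next to the motor. I'll lower it.

```bash
python3 - <<'E'
from act import *
place(0);hold(.2);shot("p0")
release(0)
M=RD;p=at("deck",-20,150)-60*M[:,0];reach(p,M);hold(.15);shot("a0");say("look")
im=cv2.imread("pics/a0.png");cv2.imwrite("pics/a0_c.png",cv2.resize(im[30:265,150:550],None,fx=2,fy=2,interpolation=cv2.INTER_CUBIC))
E
```

```text
placed True t13.7 [ 533.6 -194.2   26.3] F [-0.9  1.2  6.7] w17.5
released t15.2 [ 534.1 -193.7  110.6] F [ 0.  -0.1  0.3] w31.7
look t15.8 [ 504.6 -125.8  148.9] F [ 0.2 -0.3  0.6] w31.5
```

View pics/a0_c.png

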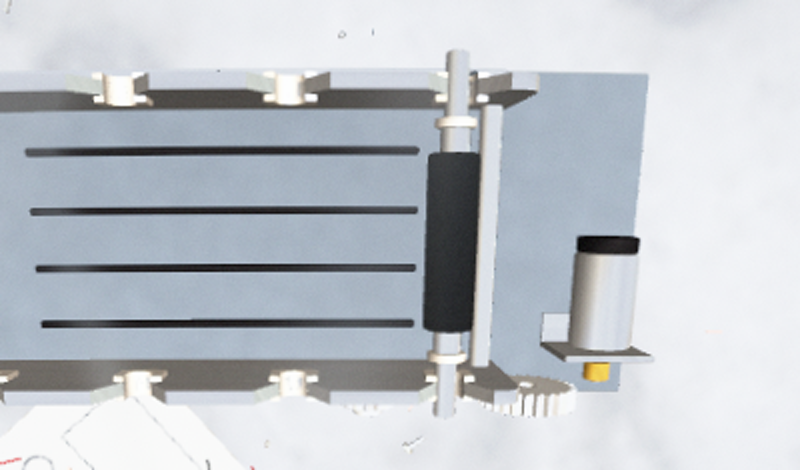

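The sleeve roller lies in both bearings at (457,85) and (446,385) in crop pixels, parallel to the row, and it stopped at TCP z 26.3, so it is home. I'll continue with the pair and the rings, with guards.

```bash
python3 - <<'E'
from act import *
for i in (1,2):
    pick(i);over(i);place(i)
    if current_position()[2]>28: say("HIGH");break
    release(i)
else:
    M=RD;reach(at("deck",20,150)-60*M[:,0],M)
hold(.15);shot("a2");say("look")
im=cv2.imread("pics/a2.png");cv2.imwrite("pics/a2_c.png",cv2.resize(im[30:265,150:550],None,fx=2,fy=2,interpolation=cv2.INTER_CUBIC))
E
```

```text
down t18.4 [489.1 243.8  26.5] F [ 0.4  0.2 -0.3] w36.2
gripped t19.1 [488.7 243.9  26.3] F [-1.4  0.9  3.7] w9.3
lifted t19.8 [488.  243.3 109.1] F [ 0.3 -0.5 -1.6] w9.1
placed True t22.6 [ 562.2 -146.    26.1] F [-1.6  0.7  6.4] w9.2
released t23.9 [ 562.7 -145.6  110.7] F [ 0.   0.1 -0. ] w31.9
down t26.4 [510.3 191.9  26.5] F [ 0.3  0.3 -0.1] w35.7
gripped t27.0 [510.  192.1  26.4] F [-0.9  0.7  4.7] w14.1
lifted t27.7 [509.1 191.5 109.1] F [ 0.3  0.3 -0.9] w14.5
placed True t30.2 [591.  -97.9  26.2] F [-1.1  1.7  7.4] w14.5
released t31.5 [591.3 -97.5 110.7] F [-0.6 -0.4 -0.8] w31.7
look t32.1 [525.5 -91.  148.9] F [-0.2 -0.1  0. ] w31.8
```

View pics/a2_c.png

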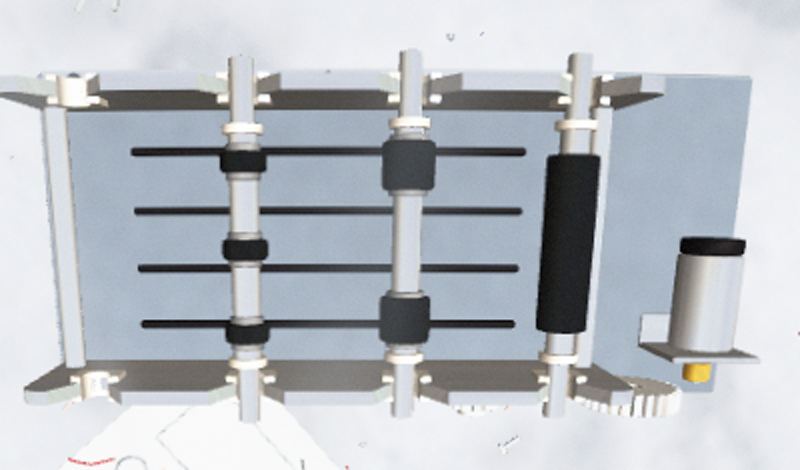

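Sleeve, pair and rings sit in the first three slots at crop columns ≈572, 408 and 243, with both ends in their bearings. Only the slot at the left end, near (75,90)/(95,383), is empty. Now the metal roller.

```bash
python3 - <<'E'
from act import *
i=3
pick(i);over(i);place(i)
if current_position()[2]<28:
    release(i);M=RD;reach(at("deck",20,150)-60*M[:,0],M)
hold(.3);im,T=shot("a3");say("look")
cv2.imwrite("pics/a3_c.png",cv2.resize(im[30:265,150:550],None,fx=2,fy=2,interpolation=cv2.INTER_CUBIC))
cv2.imwrite("pics/side3.png",cv2.resize(camera("side")[170:390,180:440,::-1],None,fx=2.7,fy=2.7,interpolation=cv2.INTER_CUBIC))
# heights of the seated collars: views a2 (rings, pair, sleeve) are the same place; a0 gives a baseline for the sleeve
E
```

```text
down t34.2 [531.5 139.9  26.6] F [-0.2  0.   0.8] w36.3
gripped t34.8 [531.1 140.2  26.3] F [-1.4  0.5  3.9] w13.2
lifted t35.5 [530.2 139.7 109.1] F [-0.5  0.6 -1.2] w13.2
placed True t37.7 [619.6 -49.8  26.2] F [-1.9  0.7  6.8] w13.0
released t39.0 [620.  -49.4 110.7] F [-0.6 -1.  -1. ] w31.5
look t39.9 [525.6 -90.7 149.3] F [-0.5 -0.5  0.5] w31.7
```

View pics/a3_c.png

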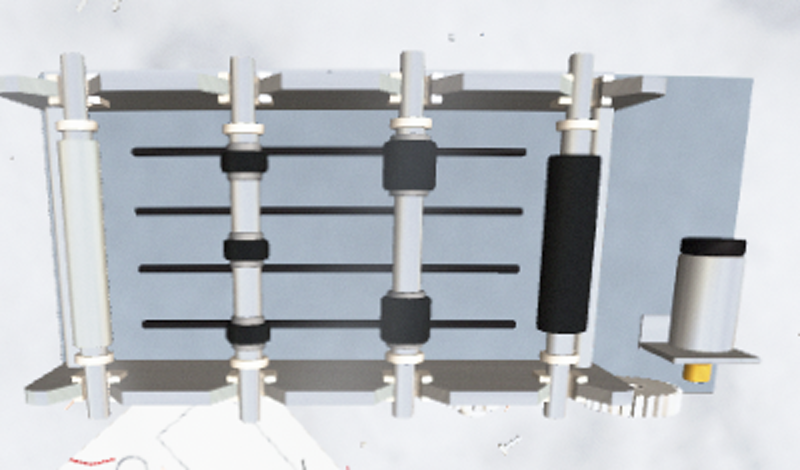

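View pics/side3.png

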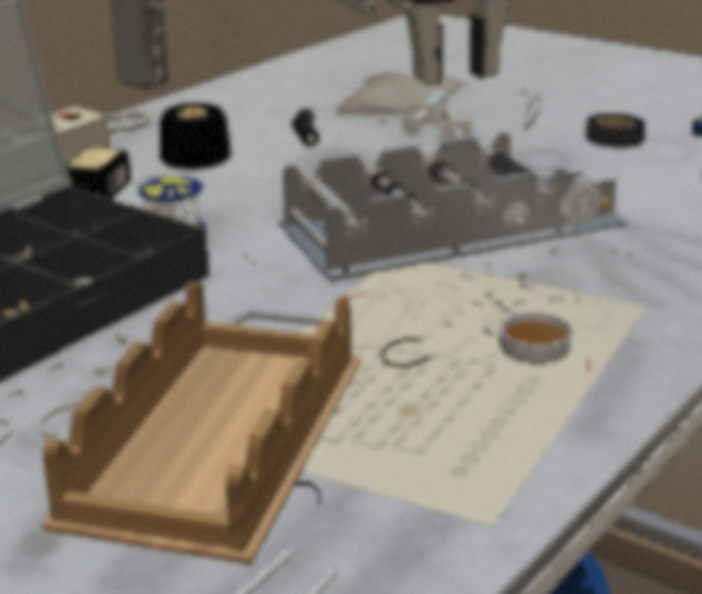

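The wrist view shows all four rollers level in their bearing pairs: sleeve, pair, rings and metal, going away from the motor. The side view shows an empty rack, all rollers sitting low in the slots, and the tin, reel and tape where they were.

```bash
python3 -c "
from station import *
hold(.5);print(hand_in(),current_clock())"
```

```text
the job is handed in; nothing more can be done
the job is handed in; nothing more can be done
```

The job is handed in: all four rollers are seated in the deck in reverse order (sleeve next to the motor, then pair, rings, metal), done in about 40 s of robot time, with the flux tin, solder reel and tape left where they were.

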